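# Feed a roller through the guard slot with the loading boat

### The arm

A 6-joint arm with a two-finger parallel gripper is mounted at the origin on a cart in front of the work surface, level with it; the furniture and walls round the work are solid. World frame = base frame: x ahead of the robot, y to its left, z up, the work surface at z = 0. Lengths are in m, angles in rad, forces in N, time in s.
With the tool pointing down it reaches from about 0.275 to 0.775 m from the base axis. Payload 14.6 kg.
Tool frame: the origin (TCP) lies on the front face of the gripper's body, between the roots of the fingers; the fingertips stand 73 mm ahead of it and the grasp point (between the pads) lies 54 mm ahead of it (arm.tips_ahead is the distance from the TCP to the fingertips, in m); z points along the fingers, y is the line along which they close (so a half turn about z gives the same grasp; the last joint's range is limited). The gripper opens to 85 mm and grips with 20 to 120 N. Pads are 22 mm wide; open, the fingers measure 114 mm over their backs; the gripper's body (76 mm by 85 mm) begins 54 mm behind the grasp point. The pads swing forward as they close: fully open they stand 13 mm farther back than shut.
Start: joints at [0.985, 0.263, -0.048, 1.259, 0, 1.415], TCP at [0.219, 0.477, 0.304] pointing down, gripper open.
Joint ranges: [-2.65, 2.65], [-0.89, 1.7], [-1.18, 1.37], [-2.13, 2.11], [-1.35, 1.29], [-3.14, 3.14]. Speed limits (rad/s): [1.89, 1.89, 2.57, 2.79, 3.14, 3.14].

### API

Orientations are given as a rotation vector (axis times angle).
In Python, from rig import arm gives the robot as it stands. Calls block until the motion is done:
- arm.move_ptp(position, orientation): joint-space move of the TCP to a pose.
- arm.move_l(position, orientation=None, rate=0.15): straight line of the TCP; orientation=None keeps the orientation; rate is the mean speed in m/s.
- arm.set_joints(angles): joint-space move.
- arm.open_gripper() and arm.close_gripper(f_grip=None): open the fingers fully, or close them until they stop; f_grip is the grip in N (None keeps the last).
- arm.sleep(seconds).
- arm.ik(position, orientation): joint angles nearest the present ones, or None.
- arm.get_obs(): the state.
- arm.snapshot(name): name is "side" or "top"; returns the picture (384x512x3 uint8, blue, green, red); there is no depth.
- arm.get_calibration(name): a dict with "fx", "fy", "cx", "cy" (pixels), "k1" (the pictures are not rectified: a ray, as slopes to the right and down, at radius r is drawn at 1 + k1 r^2 times it, then the intrinsics apply), "eye" and "orientation" of the camera in the world. Camera axes: x right, y down, z forward; pixel columns grow to the right and rows downward; lengths in m; the calibration is good to about 2 mm. A picture is of the moment at which its call begins. get_calibration takes no time and is no camera call.
A pose or a line that the arm cannot do raises arm.MotionError and nothing moves.
- arm.sign_off(): hands the job in; it is judged then, once.
Trained networks look in the newest picture that a camera, given by its name, has taken for a name from the list of things; names that differ only in an ending like _2 or _b are one class to them, and where a whole thing is asked for, a point or a joint stands for the part that bears it (a point fixed in the world has none). Each returns a list of dicts, best first, with "score" (0 to 1); they miss things now and then, are a little off and sometimes report something else, mostly with a low value. They report only what shows in the picture. A call takes as long as a camera call. They do not tell look-alikes from the thing itself.
- arm.boxes_of(camera, name): "uv" ([column, row] in pixels, amid what is visible of it).
- arm.outline_of(camera, name): "mask" (384x512 bool, what is visible of it) and "uv" ([column, row] in pixels, amid what is visible of it).
The state is a dict: "clock": time; "joint_pos": joint angles; "joint_vel": joint speeds; "joint_efforts": joint torques, N m; "tcp_pos": TCP position; "tcp_rot": TCP orientation; "ft_force": force on the tool from outside, world axes, zero at the start; "ft_torque": the same for the moment, N m; "gripper_width": opening from 0.0 (shut) to 1.0 (fully open); "grasp_force": force on a finger pad.
Only numpy, scipy, OpenCV 4.12 (cv2) and the standard library are available. Lean on these libraries where they do the work, as an engineer would, in place of code of your own. Each camera call takes 0.05 s, during which the arm holds its last target. There are 200 camera calls.

### The job

Feed the brass roller into the guarded magazine: pick up the loading boat by its orange handle with the roller lying in it, slide its trough level through the slot in the yellow cover plate, and once the whole trough is inside roll the boat about its handle until the roller drops out onto the magazine floor. Level the boat again, draw it out, and lay it back upright on its two-block rest. The boat must not touch the cover plate at any time, and the screw tray, tin, marker and hex key stay where they are.

Things in the scene. Friction and masses are not known exactly. Their poses are not given: they have to be found in the camera images.
- boat: Loading boat, 0.14 kg: orange handle, steel stem and trough in one line (all mm). Origin: grip point on the axis of handle and stem; x to the trough, z up. Handle 20 wide (y), 24 high (z +-12), x -85 to 40; grip across its width near x = 0. Stem 10 diameter, x 38 to 106. Trough x 105 to 165. Stands on the trough's end walls and a pad under the handle's rear, origin 13 above the support.
- trough (a point): (mm) On the boat's axis in the middle of the trough, 135 ahead of the boat's origin; axes as the boat. The trough is a V 46 wide, its sides rising at 28 deg: inner bottom at z -9, rims at z +3; end walls 30 wide, z -13 to +5. Rolled more than 28 deg about x, to either side, it lets the roller run out over the rim; 40 to 45 deg does it surely.
- roller: Brass roller, 16 mm diameter, 40 mm long, 0.05 kg, origin at its centre, its x axis along its length. Starts lying lengthwise in the V of the trough, its top about 8 mm above the boat's axis.
- guard: Guarded magazine, fixed (mm): clear sides and roof, grey base, yellow front plate; 135 deep (x 0 to 135), 210 wide (y +-105), 165 high. Origin on the bench under the slot, in the plate's outer face; x points inward through the slot, away from the robot, z up. Inside: floor at z 13, clear space x 6 to 125, y +-89, up to z 153. Place and heading vary.
- cover_plate: The yellow cover plate, 6 mm thick (x 0 to 6), origin as the guard. One slot through it, 62 mm wide (y +-31) and 40 mm high (z 80 to 120).
- slot (a point): Centre of the slot in the outer face of the cover plate, 100 mm above the bench; axes as the guard.
- magazine_floor (a point): Centre of the magazine's floor, black rubber, 67.5 mm inward of the slot and 13 mm above the bench; axes as the guard.
- rest: Fixed rest for the boat: foot 300 x 70 x 4 mm with two rubber-topped wooden blocks, 70 wide, tops at z 30: x -112 to -55 (under the handle's rear) and 95 to 182 (under the trough); free gap for fingers between. Origin on the bench, 43 below the boat's origin when the boat is home; x to the trough end. Place and heading vary.
- screw_tray: Small steel tray of screws, 87 x 130 x 44 mm, a bystander; origin at the centre of its underside.
- grease_tin: Low cream tin, 72 mm diameter, 40 mm high, a bystander; origin at the centre of its underside.
- marker: White marker with green cap, 111 mm long, 18 mm thick, lying, a bystander; origin at the centre of its underside.
- hex_key: Hex key lying flat, 34 x 99 x 9 mm, a bystander; origin at the centre of its underside.
Things that resemble listed ones, but are neither listed nor needed, are in the scene too. There is more than one size of the roller; the one meant has the size given above.

How it is judged:
By the outcome, as a careful person would: the job done as asked, in the order asked, and still so for the second after the job is handed in, with the robot touching nothing.
It also fails if it takes over 69 s, if anything falls off the work surface, if the arm or the gripper's body presses on something with over 40 N, if the wrist force passes 120 N, or if a joint passes its speed limit or range.

## Working session

There is one attempt and no reset: what is moved stays moved. The work goes in short steps, each a Python script; the robot and the scene stay as the last script left them, time stands still between calls to the robot, and variables do not carry over. Pictures are saved under pics/ and viewed, at most 10 in all, crops included, and the job is handed in when it is done.

```bash
ls; mkdir -p pics
python3 - <<'E'
from rig import arm
import cv2,numpy as np
for c in("side","top"):
    im=arm.snapshot(c);cv2.imwrite(f"pics/{c}0.png",im)
    k=arm.get_calibration(c);print(c,k)
    for n in("boat","trough","roller","guard","cover_plate","rest","screw_tray","grease_tin","marker","hex_key"):
        print(n,[(np.round(d["uv"]).tolist(),round(d["score"],2)) for d in arm.boxes_of(c,n)])
print(arm.get_obs())
E
```

```text
pics
side {'fx': 355.51769810740626, 'fy': 355.51769810740626, 'cx': 256.24039527174693, 'cy': 195.0915820284506, 'k1': -0.0559436484151554, 'eye': array([ 0.05758809, -0.730631  ,  0.43621251]), 'orientation': array([-1.91047199,  0.58505948, -0.39325402])}
boat [([328.0, 269.0], 0.95), ([382.0, 260.0], 0.71)]
trough [([326.0, 272.0], 0.87)]
roller [([289.0, 250.0], 0.75), ([387.0, 261.0], 0.73), ([324.0, 232.0], 0.59)]
guard [([299.0, 176.0], 0.61)]
cover_plate [([284.0, 183.0], 0.78), ([386.0, 263.0], 0.67)]
rest [([332.0, 288.0], 0.63), ([196.0, 178.0], 0.19)]
screw_tray [([159.0, 187.0], 0.79)]
grease_tin [([196.0, 178.0], 0.76)]
marker []
hex_key [([242.0, 233.0], 0.56)]
top {'fx': 427.5242770736622, 'fy': 427.5242770736622, 'cx': 254.5556994027226, 'cy': 191.13319151504953, 'k1': -0.15400744925872933, 'eye': array([ 0.32734626, -0.03583006,  1.25228043]), 'orientation': array([-2.1110697 ,  2.14330653, -0.15800013])}
boat [([376.0, 202.0], 0.89)]
trough [([375.0, 192.0], 0.6)]
roller [([314.0, 166.0], 0.69), ([324.0, 204.0], 0.44), ([383.0, 164.0], 0.38)]
guard [([249.0, 129.0
[... 256 characters left out ...]
_key []
{'clock': 1.1, 'joint_pos': array([ 9.84725250e-01,  2.63112808e-01, -4.83159645e-02,  1.25940478e+00,
       -1.95962763e-05,  1.41549111e+00]), 'joint_vel': array([ 0.00065432,  0.00044844, -0.00068381, -0.00088354,  0.00028639,
       -0.00056556]), 'joint_efforts': array([-3.54531934e-03, -6.37445641e+01,  3.84766352e+01,  9.99938675e-04,
       -1.49132529e-04,  2.95488212e-05]), 'tcp_pos': array([0.21923159, 0.47703107, 0.30386577]), 'tcp_rot': array([ 6.71424956e-01,  3.06900031e+00, -6.56473829e-05]), 'ft_force': array([-0.01117925, -0.17148937, -0.50233092]), 'ft_torque': array([-0.04549452, -0.01294861,  0.01541429]), 'grasp_force': 0.0, 'gripper_width': 1.0013939269687093}
```

Run:
```python
import cv2
s=cv2.imread("pics/side0.png");t=cv2.imread("pics/top0.png")
cv2.imwrite("pics/v1.png",cv2.resize(t[70:330,80:430],(800,594),interpolation=cv2.INTER_CUBIC))
cv2.imwrite("pics/v2.png",cv2.resize(s[80:350,110:470],(800,600),interpolation=cv2.INTER_CUBIC))
```

```text
(no output)
```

View pics/v1.png

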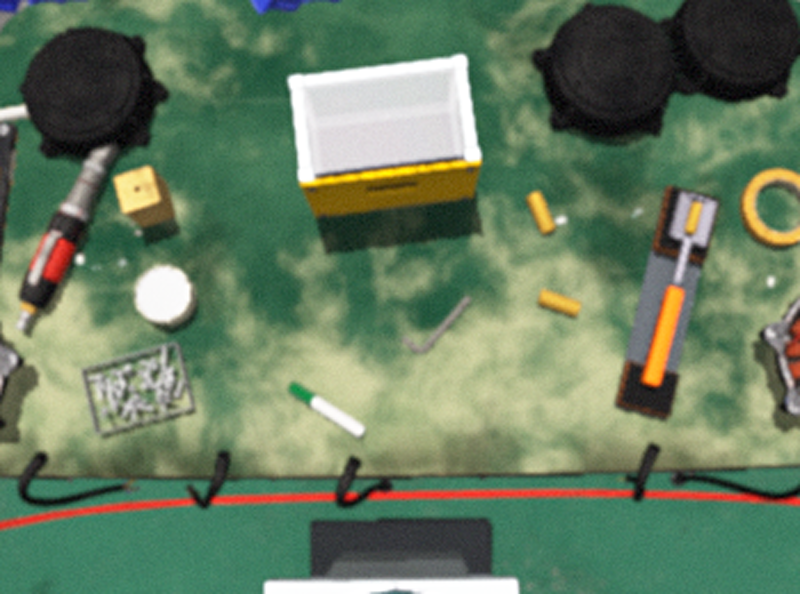

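View pics/v2.png

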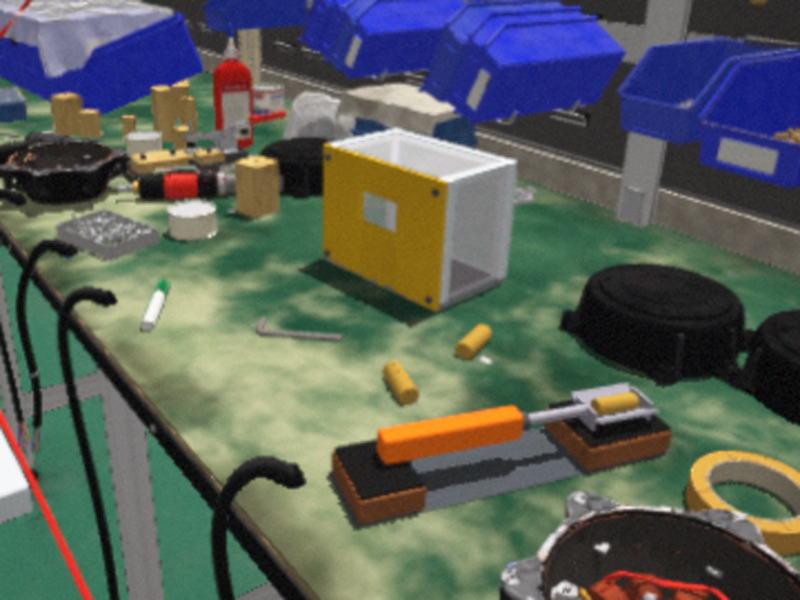

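Top view: the boat, with a roller in its trough at about px (383,165), lies on the rest at right. Look-alike rollers lie loose on the bench at (317,163) and (324,202), so the one in the trough is mine. The yellow plate is at (253,152). I'll fit poses by silhouette in both views.

```bash
cat > h.py <<'E'
from rig import arm
import cv2,numpy as np,itertools
from scipy.optimize import minimize
from scipy.spatial.transform import Rotation as R
def proj(c,P):
    k=arm.get_calibration(c);M=R.from_rotvec(k["orientation"]).as_matrix()
    q=(np.asarray(P)-k["eye"])@M; s=q[:,:2]/q[:,2:]; s=s*(1+k["k1"]*(s**2).sum(1,keepdims=True))
    return s*[k["fx"],k["fy"]]+[k["cx"],k["cy"]]
def box(*r): return np.array(list(itertools.product(*r)))/1000
def place(p,P):
    x,y,a=p[:3];z=p[3] if len(p)>3 else 0
    return P@R.from_euler('z',a).as_matrix().T+[x,y,z]
def sil(c,parts,p,S=4):
    m=np.zeros((384*S,512*S),np.uint8)
    for P in parts:
        u=cv2.convexHull(((proj(c,place(p,P))+.5)*S*16-8).round().astype(np.int32))
        cv2.fillConvexPoly(m,u,1,shift=4)
    return cv2.resize(m.astype(np.float32),(512,384),interpolation=cv2.INTER_AREA)
def fit(masks,parts,p0):
    def f(p): 
        t=0
        for c,m in masks.items():
            s=sil(c,parts,p); t+=np.abs(s-m).sum()/m.sum()
        return t
    p=np.array(p0,float)
    for d in(.02,.005):
        sx=np.vstack([p]+[p+np.eye(len(p))[i]*(d if i!=2 else 5*d) for i in range(len(p))])
        r=minimize(f,p,method="Nelder-Mead",options=dict(initial_simplex=sx,xatol=1e-5,fatol=1e-5)); p=r.x
    return p,r.fun
def color(im,lo,hi,roi):
    h=cv2.inRange(cv2.cvtColor(im,cv2.COLOR_BGR2HSV),lo,hi); m=np.zeros_like(h);x0,y0,x1,y1=roi;m[y0:y1,x0:x1]=h[y0:y1,x0:x1]
    n,l,s,_=cv2.connectedComponentsWithStats(m); return (l==1+np.argmax(s[1:,4])).astype(np.float32)
def fill(m):
    o=np.zeros(m.shape,np.uint8);cs,_=cv2.findContours(m.astype(np.uint8),cv2.RETR_EXTERNAL,2);cv2.drawContours(o,cs,-1,1,-1);return o.astype(np.float32)
HANDLE=[box((-85,40),(-10,10),(-12,12))]
PLATE=[box((0,6),(-105,105),(0,165))]
GUARD=[box((0,135),(-105,105),(0,165))]
E
cat > m.py <<'E'
from h import *
T=cv2.imread("pics/top0.png");S=cv2.imread("pics/side0.png")
om={"top":color(T,(5,150,120),(16,255,255),(340,180,395,250)),"side":color(S,(5,150,90),(16,255,255),(270,255,352,295))}
ym={"top":color(T,(20,120,70),(32,255,255),(200,130,300,170)),"side":fill(color(S,(20,120,70),(32,255,255),(245,135,325,225)))}
print({k:v.sum() for k,v in om.items()},{k:v.sum() for k,v in ym.items()})
for c in("top","side"):
  for fix in(0,1):
    p,e=fit({c:om[c]},HANDLE,[.36,-.34,-.2,.043][:4]) if fix==0 else fit(om,HANDLE,[.36,-.34,-.2,.043])
    print(c,fix,p.round(4),round(e,3))
b=p
for ms in({"side":ym["side"]},{"top":ym["top"]},ym):
    g,e=fit(ms,PLATE,[.45,0,0.05]);print("plate",list(ms),g.round(4),round(e,3))
# overlays
for c,I in(("top",T),("side",S)):
    I=cv2.resize(I,None,fx=4,fy=4,interpolation=cv2.INTER_CUBIC)
    D=lambda P,col:[cv2.circle(I,tuple(int(v) for v in (u*4+2)),3,col,-1) for u in proj(c,P)]
    D(place(b,HANDLE[0]),(255,0,0));D(place(b,box((105,165),(-15,15),(-13,5))),(0,0,255))
    bz=list(b[:3]);D(place(bz,box((-112,-55),(-35,35),(30,30))),(255,0,255));D(place(bz,box((95,182),(-35,35),(30,30))),(255,0,255))
    D(place(b,box((115,155),(-1,1),(8,8))),(0,255,0))
    D(place(g,GUARD[0]),(255,0,0));D(place(g,box((0,0),(-31,31),(80,120))),(0,0,255))
    cv2.imwrite(f"pics/o_{c}.png",I)
t=cv2.imread("pics/o_top.png");s=cv2.imread("pics/o_side.png")
t1=t[90*4:185*4,190*4:300*4];t2=t[145*4:265*4,335*4:410*4];s1=s[130*4:235*4,240*4:350*4];s2=s[240*4:325*4,255*4:415*4]
f=lambda a:cv2.resize(a,(400,300))
cv2.imwrite("pics/v3.png",np.vstack([np.hstack([f(t1),f(t2)]),np.hstack([f(s1),f(s2)])]))
np.save("bg.npy",[b,[*g,0]])
E
python3 m.py
```

```text
{'top': np.float32(157.0), 'side': np.float32(836.0)} {'top': np.float32(1282.0), 'side': np.float32(3039.0)}
top 0 [ 0.4748 -0.371  -0.3109 -0.0398] 1.578
top 1 [ 0.4705 -0.3504 -0.3073  0.0456] 2.007
side 0 [ 0.4862 -0.3346 -0.3034  0.0294] 0.345
side 1 [ 0.4705 -0.3504 -0.3073  0.0456] 2.007
plate ['side'] [ 0.4903  0.0847 -0.4895] 1.072
plate ['top'] [0.3034 0.0413 0.2584] 1.169
plate ['top', 'side'] [ 0.3921  0.1372 -0.3732] 2.243
```

View pics/v3.png

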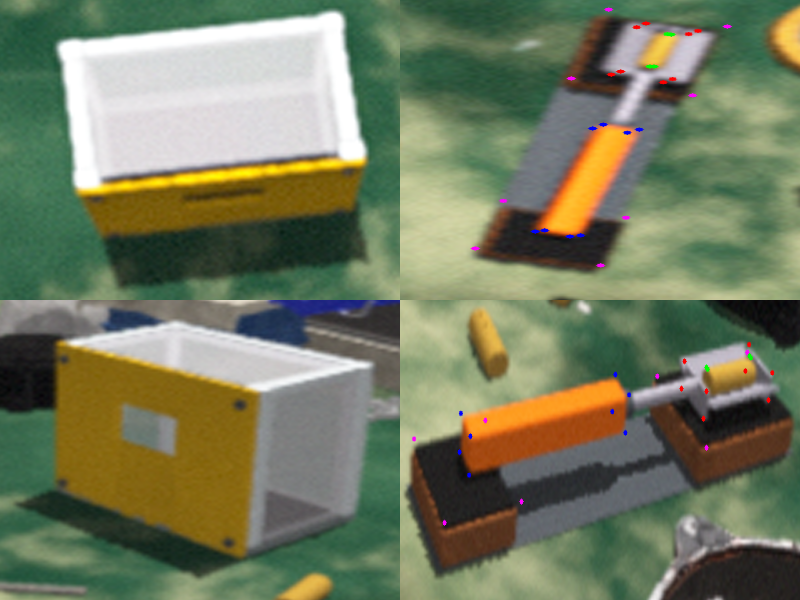

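```bash
cat > m2.py <<'E'
from h import *
from scipy.optimize import least_squares
T=cv2.imread("pics/top0.png");S=cv2.imread("pics/side0.png")
C=np.array([[0,105,165],[0,-105,165],[0,105,0],[0,-105,0]])/1000
ut=np.array([[211.5,149.5],[290.4,141.3],[218.6,164.1],[288.2,154.9]]);us=np.array([[255.7,144],[312,161.5],[255.7,195.1],[307.9,219.6]])
r=least_squares(lambda p:np.r_[(proj("top",place(p,C))-ut).ravel(),(proj("side",place(p,C))-us).ravel()],[.45,0,0])
g0=r.x;print("plate corners",g0.round(4),r.fun.round(1))
H=np.array([[40,10,12],[40,-10,12],[-85,10,12],[-85,-10,12]])/1000
uh=np.array([[373.1,195],[379.4,198.2],[361.2,236.2],[369.1,239.4]])
r=least_squares(lambda p:(proj("top",place([*p,.043],H))-uh).ravel(),[.36,-.34,-.2]);b0=[*r.x,.043];print("boat corners",r.x.round(4),r.fun.round(1))
om={"top":fill(color(T,(3,130,90),(19,255,255),(340,185,395,250))),"side":fill(color(S,(3,130,50),(19,255,255),(270,255,346,300)))}
ym={"top":color(T,(18,110,50),(34,255,255),(200,130,300,170)),"side":fill(color(S,(18,110,50),(34,255,255),(245,135,325,225)))}
print({k:v.sum() for k,v in om.items()},{k:v.sum() for k,v in ym.items()})
for ms in({"top":om["top"]},{"side":om["side"]},om):
    b,e=fit(ms,HANDLE,b0 if len(ms)>1 else b0[:3]) if len(ms)>1 else fit(ms,[HANDLE[0]+[0,0,.043]],b0[:3]);print("boat",list(ms),b.round(4),round(e,3))
b2,e=fit(om,[HANDLE[0]+[0,0,.043]],b0[:3]);print("boat z fixed",b2.round(4),round(e,3))
for ms in({"side":ym["side"]},{"top":ym["top"]},ym):
    g,e=fit(ms,PLATE,g0);print("plate",list(ms),g.round(4),round(e,3))
b=np.array([*b2,.043])
for c,I in(("top",T),("side",S)):
    I=cv2.resize(I,None,fx=4,fy=4,interpolation=cv2.INTER_CUBIC)
    D=lambda P,col:[cv2.circle(I,tuple(int(v) for v in (u*4+2)),3,col,-1) for u in proj(c,P)]
    D(place(b,HANDLE[0]),(255,0,0));D(place(b,box((105,165),(-15,15),(-13,5))),(0,0,255))
    bz=list(b[:3]);D(place(bz,box((-112,-55),(-35,35),(30,30))),(255,0,255));D(place(bz,box((95,182),(-35,35),(30,30))),(255,0,255))
    D(place(b,box((115,155),(-1,1),(8,8))),(0,255,0))
    D(place(g,GUARD[0]),(255,0,0));D(place(g,box((0,0),(-31,31),(80,120))),(0,0,255))
    cv2.imwrite(f"pics/o_{c}.png",I)
t=cv2.imread("pics/o_top.png");s=cv2.imread("pics/o_side.png")
f=lambda a:cv2.resize(a,(400,300))
cv2.imwrite("pics/v4.png",np.vstack([np.hstack([f(t[360:740,760:1200]),f(t[580:1060,1340:1640])]),np.hstack([f(s[520:940,960:1400]),f(s[960:1300,1020:1660])])]))
np.save("bg.npy",[b,[*g,0]])
E
python3 m2.py
```

```text
plate corners [ 0.633  -0.0107  0.111 ] [-0.   0.2  0.2 -1.5 -0.7 -0.1 -1.2  0.3  0.6  0.8 -0.4  0.7  0.3  2.1
 -0.5  1.8]
boat corners [ 0.4689 -0.3518 -0.3217] [ 0.   0.2  0.4 -0.9  0.4  0.9 -0.8 -0.2]
{'top': np.float32(401.0), 'side': np.float32(1092.0)} {'top': np.float32(1330.0), 'side': np.float32(3065.0)}
boat ['top'] [ 0.471  -0.3514 -0.3136] 0.082
boat ['side'] [ 0.4725 -0.3482 -0.2995] 0.066Traceback (most recent call last):
  File "m2.py", line 15, in <module>
    b,e=fit(ms,HANDLE,b0 if len(ms)>1 else b0[:3]) if len(ms)>1 else fit(ms,[HANDLE[0]+[0,0,.043]],b0[:3]);print("boat",list(ms),b.round(4),round(e,3))
        ~~~^^^^^^^^^^^^^^^^^^^^^^^^^^^^^^^^^^^^^^^
  File "h.py", line 28, in fit
    r=minimize(f,p,method="Nelder-Mead",options=dict(initial_simplex=sx,xatol=1e-5,fatol=1e-5)); p=r.x
    res = _minimize_neldermead(fun, x0, args, callback, bounds=bounds,
                               **options)
    fsim[j] = func(sim[j])
              ~~~~^^^^^^^^
    fx = function(np.copy(x), *(wrapper_args + args))
  File "h.py", line 23, in f
    s=sil(c,parts,p); t+=np.abs(s-m).sum()/m.sum()
  File "h.py", line 16, in sil
    u=cv2.convexHull(((proj(c,place(p,P))+.5)*S*16-8).round().astype(np.int32))
                       ~~~~^^^^^^^^^^^^^^
  File "h.py", line 6, in proj
    k=arm.get_calibration(c);M=R.from_rotvec(k["orientation"]).as_matrix()
ValueError: time passes only in moves, steps and waits
```

```bash
sed -i 's/^def proj/K={c:arm.get_calibration(c) for c in("top","side")}\ndef proj/; s/k=arm.get_calibration(c);M/k=K[c];M/' h.py; python3 m2.py
```

```text
plate corners [ 0.633  -0.0107  0.111 ] [-0.   0.2  0.2 -1.5 -0.7 -0.1 -1.2  0.3  0.6  0.8 -0.4  0.7  0.3  2.1
 -0.5  1.8]
boat corners [ 0.4689 -0.3518 -0.3217] [ 0.   0.2  0.4 -0.9  0.4  0.9 -0.8 -0.2]
{'top': np.float32(401.0), 'side': np.float32(1092.0)} {'top': np.float32(1330.0), 'side': np.float32(3065.0)}
boat ['top'] [ 0.471  -0.3514 -0.3136] 0.082
boat ['side'] [ 0.4725 -0.3482 -0.2995] 0.066
boat ['top', 'side'] [ 0.4704 -0.3506 -0.3067  0.0451] 0.159
boat z fixed [ 0.471  -0.3504 -0.3139] 0.206
plate ['side'] [ 0.6325 -0.0029  0.107 ] 0.03
plate ['top'] [ 0.6308 -0.0096  0.1095] 0.064
plate ['top', 'side'] [ 0.6304 -0.007   0.1045] 0.121
```

View pics/v4.png

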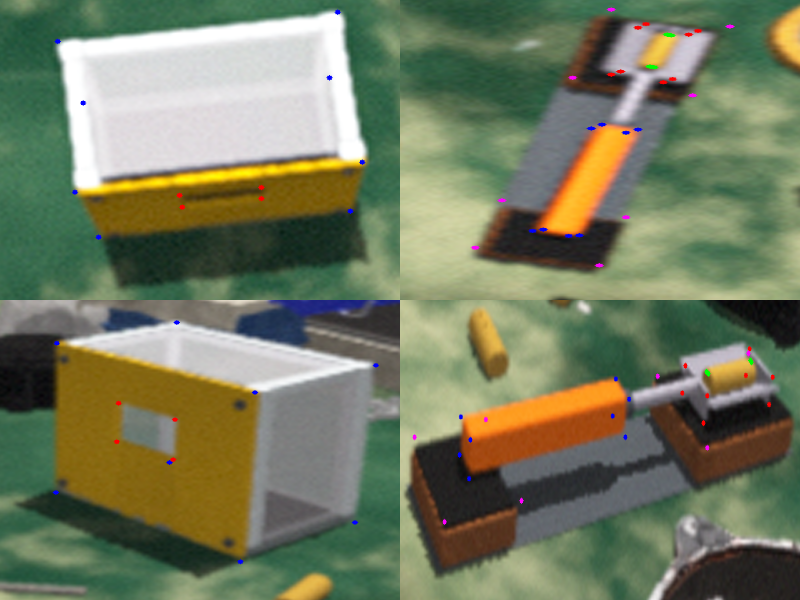

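```bash
cat >> h.py <<'E'
FL=np.diag([-1.,1,-1])
def tp(x,y,z,yaw,roll=0,fl=FL,pitch=0):
    Rb=R.from_euler('ZYX',[yaw,pitch,roll]).as_matrix()
    return np.array([x,y,z])-Rb@[0,0,-.054], R.from_matrix(Rb@fl).as_rotvec()
def ing(g,d,z=.1025,lat=0):  # boat origin for trough centre d inside guard
    return (*(np.array(g[:2])+R.from_euler('z',g[2]).as_matrix()[:2,:2]@[d-.135,lat]),z)
E
python3 - <<'E'
from h import *
b,g=np.load("bg.npy")
print(b,g)
for n,fl in(("A",FL),("B",np.diag([1.,-1,-1]))):
  for nm,a in (("pre",tp(b[0],b[1],.15,b[2],fl=fl)),("grasp",tp(*b[:2],.043,b[2],fl=fl)),("front",tp(*ing(g,-.07),g[2],fl=fl)),("in",tp(*ing(g,.06),g[2],fl=fl)),("r+",tp(*ing(g,.06),g[2],.77,fl=fl)),("r-",tp(*ing(g,.06),g[2],-.77,fl=fl))):
    q=arm.ik(*a);print(n,nm,a[0].round(3),None if q is None else np.round(q,2))
E
```

```text
[ 0.47095983 -0.35040225 -0.31387018  0.043     ] [ 0.63044364 -0.00699866  0.10447328  0.        ]
A pre [ 0.471 -0.35   0.204] [-0.78  0.41 -0.1   1.06  0.   -0.46]
A grasp [ 0.471 -0.35   0.097] [-0.78  0.5  -0.26  0.8   0.   -0.46]
A front [ 0.427 -0.028  0.156] [-0.26  0.21 -0.56  0.8   0.   -0.36]
A in [ 0.556 -0.015  0.156] [-0.17  0.4  -0.26  0.91  0.   -0.28]
A r+ [ 0.56  -0.052  0.141] [-0.47  0.66 -0.05  1.34  0.63 -0.73]
A r- [0.552 0.023 0.141] [ 0.16  0.5  -0.33  0.8  -0.77  0.08]
B pre [ 0.471 -0.35   0.204] [-0.78  0.41 -0.1   1.06 -0.    2.68]
B grasp [ 0.471 -0.35   0.097] [-0.78  0.5  -0.26  0.8  -0.    2.68]
B front [ 0.427 -0.028  0.156] [-0.26  0.21 -0.56  0.8  -0.    2.78]
B in [ 0.556 -0.015  0.156] [-0.17  0.4  -0.26  0.91 -0.    2.86]
B r+ [ 0.56  -0.052  0.141] [-0.47  0.66 -0.05  1.34  0.63  2.41]
B r- [0.552 0.023 0.141] [ 0.16  0.5  -0.33  0.8  -0.77 -3.06]
```

Run:
```python
from h import *
b,g=np.load("bg.npy")
q=list(arm.get_obs()["joint_pos"]);q[0]=-.6;q[5]=0;arm.set_joints(q)
arm.move_ptp(*tp(*b[:2],.12,b[2]))
arm.move_l(tp(*b[:2],.043,b[2])[0],rate=.12)
o=arm.get_obs();print(o["clock"],o["tcp_pos"],o["ft_force"])
arm.close_gripper(80)
o=arm.get_obs();print(o["clock"],o["gripper_width"],o["grasp_force"],o["ft_force"])
arm.move_l(tp(*b[:2],.115,b[2])[0],rate=.1)
o=arm.get_obs();print(o["clock"],o["tcp_pos"],o["ft_force"])
T=arm.snapshot("top");S=arm.snapshot("side");cv2.imwrite("pics/top1.png",T);cv2.imwrite("pics/side1.png",S)
cv2.imwrite("pics/v5.png",np.hstack([cv2.resize(T[110:290,300:450],(400,480)),cv2.resize(S[170:340,250:420],(400,480))]))
```

```text
5.2833 [ 0.47141082 -0.35045631  0.09791284] [-0.07507     0.66442    -0.22018354]
5.9 0.2199528223712334 78.75359058380127 [-1.63198924  1.10861918  5.52034986]
6.7667 [ 0.47072847 -0.35018131  0.16837732] [ 0.31995645  0.45173115 -1.12491462]
```

View pics/v5.png

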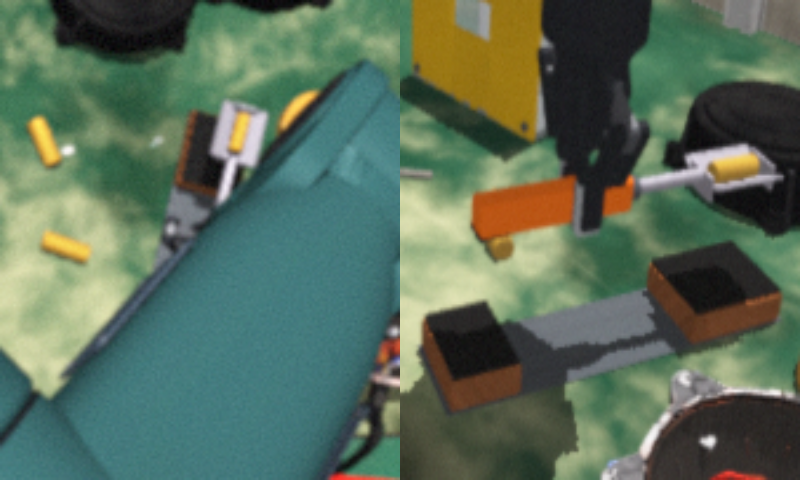

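The boat is lifted level and the roller is still in the trough (side crop, about (735,165)). Next I carry it to a position in front of the slot and compare the two in the same images.

Run:
```python
from h import *
b,g=np.load("bg.npy")
arm.move_l(*tp(*ing(g,-.10),g[2]),rate=.13)
arm.move_l(*tp(*ing(g,-.055),g[2]),rate=.1)
arm.sleep(.3)
o=arm.get_obs();print(o["clock"],o["tcp_pos"],o["ft_force"])
T=arm.snapshot("top");S=arm.snapshot("side");cv2.imwrite("pics/top2.png",T);cv2.imwrite("pics/side2.png",S)
p=o["tcp_pos"];print(tp(*ing(g,-.055),g[2])[0]-p)
bb=[p[0],p[1],g[2],p[2]-.054]
out=[]
for c,I in(("top",T),("side",S)):
    I=cv2.resize(I,None,fx=4,fy=4,interpolation=cv2.INTER_CUBIC)
    D=lambda P,col:[cv2.circle(I,tuple(int(v) for v in (u*4+2)),3,col,-1) for u in proj(c,P)]
    D(place(bb,HANDLE[0]),(255,0,0));D(place(bb,box((105,165),(-15,15),(-13,5))),(0,0,255));D(place(bb,box((105,165),(-23,23),(3,3))),(0,255,0))
    D(place(g,PLATE[0]),(255,0,0));D(place(g,box((0,0),(-31,31),(80,120))),(0,0,255))
    u=proj(c,place(bb,np.array([[.09,0,0]])))[0].astype(int)*4
    out.append(cv2.resize(I[u[1]-200:u[1]+200,u[0]-200:u[0]+200],(400,400)))
cv2.imwrite("pics/v6.png",np.hstack(out))
```

```text
10.4333 [ 0.44115589 -0.02683764  0.15657069] [-0.72350398 -0.40823344 -2.07882628]
[ 3.23698323e-04  2.51461688e-05 -7.06876344e-05]
```

View pics/v6.png

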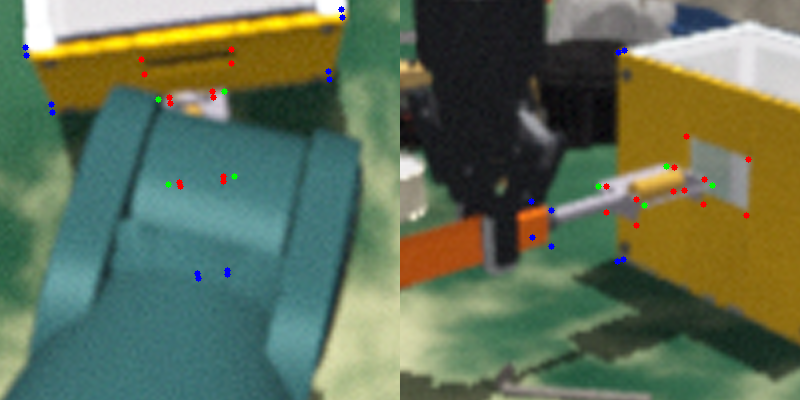

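Run:
```python
from h import *
b,g=np.load("bg.npy")
p=np.array([0.44115589,-0.02683764,0.15657069]);bb=[p[0],p[1],g[2],p[2]-.054]
out=[]
for c,rng in(("top",(12,)),("side",(8,))):
    I=cv2.imread(f"pics/{c}2.png");k=rng[0]
    I=cv2.resize(I,None,fx=k,fy=k,interpolation=cv2.INTER_CUBIC)
    def L(b_,pts,col): cv2.polylines(I,[((proj(c,place(b_,np.array(pts)/1000))+.5)*k).astype(np.int32)],True,col,1)
    L(bb,[[105,23,3],[165,23,3],[165,-23,3],[105,-23,3]],(0,255,0))
    L(bb,[[165,15,5],[165,-15,5],[165,-15,-13],[165,15,-13]],(255,0,255))
    L(g,[[0,31,80],[0,-31,80],[0,-31,120],[0,31,120]],(0,0,255));L(g,[[6,31,80],[6,-31,80],[6,-31,120],[6,31,120]],(255,255,0))
    L(g,[[0,105,165],[0,-105,165],[6,-105,165],[6,105,165]],(255,0,0))
    u=proj(c,place(bb,np.array([[.15,0,0.02]])))[0]*k; u=u.astype(int)
    out.append(I[u[1]-300:u[1]+300,u[0]-200:u[0]+200] if c=="side" else I[u[1]-400:u[1]+200,u[0]-200:u[0]+200])
cv2.imwrite("pics/v7.png",np.hstack(out))
```

```text
(no output)
```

View pics/v7.png

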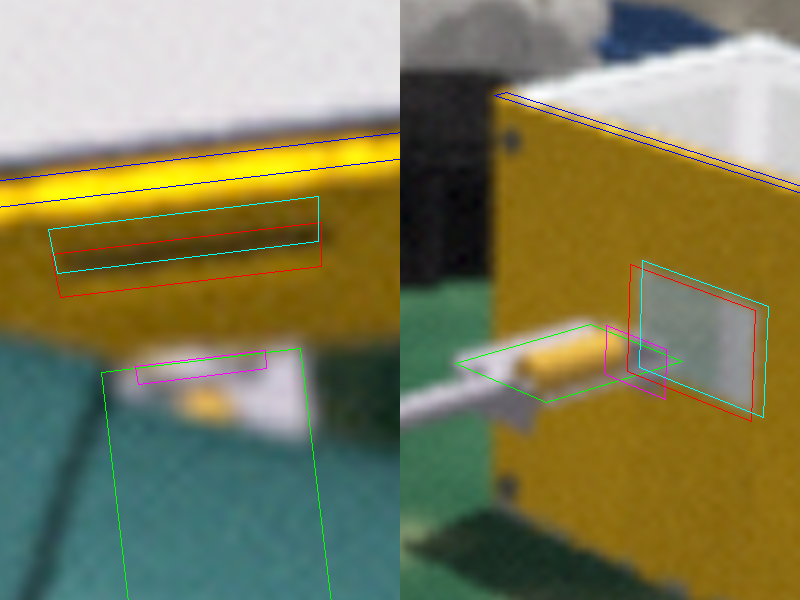

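Overlays agree within about 1 mm both laterally and vertically: the slot spans (62–325) in the top crop and the trough rims end at (305,345). Clearance is 8 mm or more, so I insert and roll.

Run:
```python
from h import *
b,g=np.load("bg.npy")
lat=-.0005
arm.move_l(tp(*ing(g,.058,.102,lat),g[2])[0],rate=.07)
o=arm.get_obs();print(o["clock"],o["tcp_pos"],o["ft_force"])
for r in(-11,-22,-33,-44):
    arm.move_l(*tp(*ing(g,.058,.102,lat),g[2],np.radians(r)),rate=.03)
arm.sleep(.6)
o=arm.get_obs();print(o["clock"],o["tcp_pos"],o["ft_force"])
T=arm.snapshot("top");S=arm.snapshot("side");cv2.imwrite("pics/top3.png",T);cv2.imwrite("pics/side3.png",S)
cv2.imwrite("pics/v8.png",np.hstack([cv2.resize(T[70:190,190:310],(400,400),interpolation=2),cv2.resize(S[110:240,230:360],(400,400),interpolation=2)]))
```

```text
12.3 [ 0.55364079 -0.01554012  0.1560724 ] [-0.28085802 -0.14863717 -2.18882011]
14.8667 [0.55001234 0.02179083 0.14086281] [ 0.67157734 -0.73917533 -1.3154581 ]
```

View pics/v8.png

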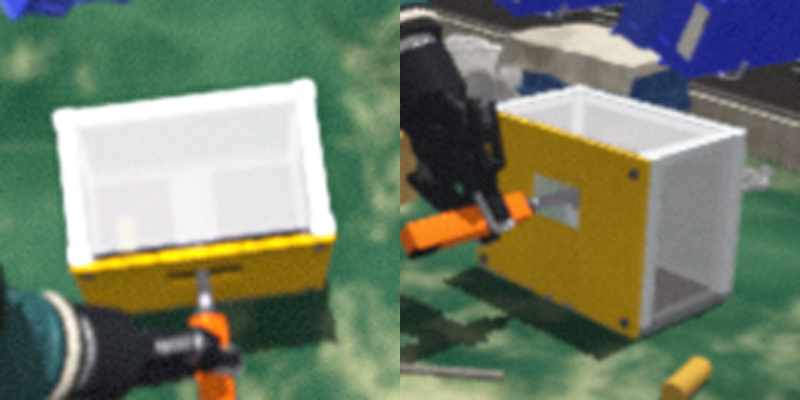

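The roller lies on the magazine floor (top crop, about (125,232)), and the tilted trough is empty. Next I level the boat, withdraw it and go back to the rest.

Run:
```python
from h import *
b,g=np.load("bg.npy")
lat=-.0005
for r in(-33,-22,-11,0):
    arm.move_l(*tp(*ing(g,.058,.102,lat),g[2],np.radians(r)),rate=.03)
arm.sleep(.2)
arm.move_l(tp(*ing(g,-.10,.102,lat),g[2])[0],rate=.08)
o=arm.get_obs();print(o["clock"],o["ft_force"])
arm.move_l(*tp(*b[:2],.115,b[2]),rate=.13)
arm.move_l(tp(*b[:2],.055,b[2])[0],rate=.1)
arm.sleep(.2)
T=arm.snapshot("top");S=arm.snapshot("side");cv2.imwrite("pics/top4.png",T);cv2.imwrite("pics/side4.png",S)
o=arm.get_obs();print(o["clock"],o["tcp_pos"],o["ft_force"])
cv2.imwrite("pics/v9.png",np.hstack([cv2.resize(T[70:190,190:310],(400,400),interpolation=2),cv2.resize(S[190:340,260:410],(400,400),interpolation=2)]))
```

```text
19.2583 [ 0.26331814  0.08200053 -1.68185189]
22.975 [ 0.47108551 -0.3505097   0.10939549] [-0.61538105  0.22206557 -1.2979666 ]
```

View pics/v9.png

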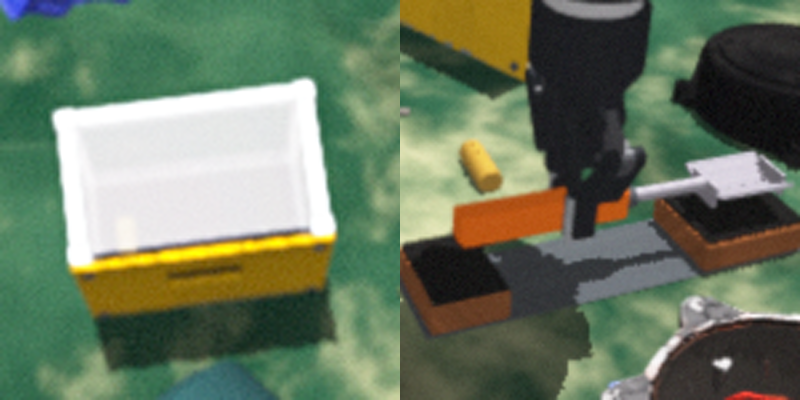

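The trough is empty, the roller is in the magazine and the boat is above its rest. Now I lower it, release, and back off.

Run:
```python
from h import *
b,g=np.load("bg.npy")
for z in(.0455,.0435,.0425):
    arm.move_l(tp(*b[:2],z,b[2])[0],rate=.04); o=arm.get_obs();print(z,o["tcp_pos"][2],o["ft_force"])
    if o["ft_force"][2]>2: break
arm.open_gripper();arm.sleep(.2)
arm.move_l(tp(*b[:2],.2,b[2])[0],rate=.12)
q=list(arm.get_obs()["joint_pos"]);q[0]=-.3;q[1]-=.5;arm.set_joints(q)
T=arm.snapshot("top");S=arm.snapshot("side");cv2.imwrite("pics/top5.png",T);cv2.imwrite("pics/side5.png",S)
o=arm.get_obs();print(o["clock"],o["tcp_pos"],o["ft_force"])
cv2.imwrite("pics/v10.png",np.hstack([cv2.resize(T[70:290,110:420],(420,298),interpolation=2),cv2.resize(S[110:340,110:430],(380,298),interpolation=2)]))
```

```text
0.0455 0.09910037662073642 [-0.18052181 -0.10710283 -1.01005559]
0.0435 0.09748634421872243 [-0.70717463  0.25276406 -1.29704778]
0.0425 0.09733137851194579 [-3.61712443  3.37430258 12.20473312]
27.75 [ 0.46861381 -0.06056905  0.51929439] [0.38869198 0.16104389 0.8682444 ]
```

View pics/v10.png

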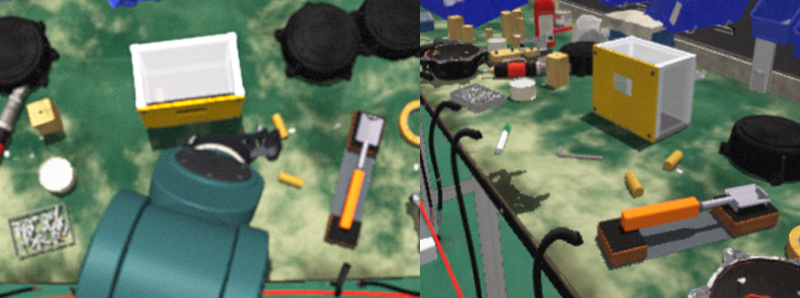

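The boat sits upright on its rest, all the bystanders are where they were, and the arm is clear.

```bash
python3 -c "
from rig import arm
print(arm.sign_off())"
```

```text
the job is handed in; nothing more can be done
None
```

The brass roller is on the magazine floor, the boat is back upright on its two-block rest with its trough empty, and I handed the job in at about 28 s with no sign of contact with the cover plate.

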